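Hold a driver module on the tester's tilted contact bed

TASK

Turn the tester's selector knob so that its pointer stands on the long index line, then pick up the driver module by its heat sink, tilt it to the slope of the tester's contact bed and press it gently down, flush on the bed and inside the printed outline, with its terminal block at the uphill edge, so that all four spring contacts are pushed in. Finish while still holding the module pressed flush there; do not let go, and leave the other things on the bench alone.

Things in the scene. Friction and masses are not known exactly. Their poses are not given: they have to be found in the camera images.
- tester: Bench tester, fixed: base plate 130 mm deep, 250 mm wide, on a 2 mm bench mat. Origin at the centre of its underside; x to its back (towards the robot), y to its left, z up. Left half: grey control deck, 126 x 118 mm, flat top 50 mm above the underside, with the selector knob. Right half: black contact bed between two aluminium cheeks, clamped sloping down to the front.
- dial (a joint): Selector knob angle in rad, 0 to 2.7, growing clockwise seen from above. At 1.80 the pointer stands on the long index line, which runs straight back (+x of the tester) from the knob; short ticks every 0.3 rad. It stays where it is left; friction 0.05 N m.
- dial_grip (a point): Point on the vertical knob axis, at half the height of its bar grip, 14.5 mm above the deck; x points along the bar to the end with the white pointer line. Black bar 42 mm long, 11 mm wide, top 10 mm above this point, on a round skirt 48 mm across whose top is 9 mm below it. Axis 12 mm in front and 64 mm left of the tester's origin.
- bed_face (a point): Centre of the contact bed's flat face (92 mm along the slope, 98 mm across), 62 mm right of the tester's origin, about 68 mm above the bench: x uphill along the face, y across to the left, z out of the face. A white 70 mm square outline centred here marks the board's place; a short white bar marks its uphill, terminal-block side. Only the four contacts stand above the face; the cheeks lie lower.
- bed (a joint): Slope of the contact bed in rad, 0 when level, 0.22 to 0.45 (13 to 26 degrees) here; clamped, it does not give.
- pin0 (a joint): Spring contact, downhill right of the bed's centre (22 mm off along x and y): a round brass pin 6 mm across that stands 4 mm out of the face; the value is how far it is pushed in, in m, 0 when free and 0.004 when level with the face. Springy: 0.5 N to start, 1.1 N when level (4.5 N for all four).
- pin1 (a joint): Spring contact, downhill left of the bed's centre (22 mm off along x and y): a round brass pin 6 mm across that stands 4 mm out of the face; the value is how far it is pushed in, in m, 0 when free and 0.004 when level with the face. Springy: 0.5 N to start, 1.1 N when level (4.5 N for all four).
- pin2 (a joint): Spring contact, uphill right of the bed's centre (22 mm off along x and y): a round brass pin 6 mm across that stands 4 mm out of the face; the value is how far it is pushed in, in m, 0 when free and 0.004 when level with the face. Springy: 0.5 N to start, 1.1 N when level (4.5 N for all four).
- pin3 (a joint): Spring contact, uphill left of the bed's centre (22 mm off along x and y): a round brass pin 6 mm across that stands 4 mm out of the face; the value is how far it is pushed in, in m, 0 when free and 0.004 when level with the face. Springy: 0.5 N to start, 1.1 N when level (4.5 N for all four).
- module_mid (a point): Driver module, 0.09 to 0.18 kg, loose, flat on the mat. Point at its centre, 18 mm above its flat underside (36 mm tall in all); x to the terminal-block end, z up out of the board. Green board 62 x 62 x 4 mm; amid it a finned aluminium heat sink, 40 mm along x, 30 mm along y, 32 mm tall, gripped across its 30 mm on the flat outer fins; beside these only 1 mm high parts.
- module_block (a point): Point on the module above its grey terminal block (8 x 30 mm, 10 mm tall), 26 mm from module_mid along its x; axes as the module's. Two small round capacitors, 10 mm tall, stand at the opposite edge.
- screwdriver: Screwdriver, 190 mm, lying on the mat; bystander.
- solder_reel: Solder reel, 52 mm across, 40 mm tall; bystander.
- multimeter: Black multimeter lying flat, 150 x 76 x 40 mm; bystander.

How it is judged:
On the way, in this order (a step that is already met when the one before it is completed fails the run):
1. the selector knob stands on the index line (value of joint dial between 1.71 and 1.89 rad), for 0.3 s.
2. the module is held flush on the contact bed (angle between the z axis of module_mid and the z axis of bed_face, either way round below 0.05 rad and angle between the x axis of module_mid and the x axis of bed_face, either way round below 0.1 rad and x of module_block in the frame of bed_face above 0.015 m and x of module_mid in the frame of bed_face between -0.005 and 0.005 m and y of module_mid in the frame of bed_face between -0.005 and 0.005 m and z of module_mid in the frame of bed_face between 0.016 and 0.0195 m and value of joint each of pin0, pin1, pin2, pin3 above 0.0025 m and contact force between module and tester above 3 N and contact force between the fingers and module above 2 N), for 0.5 s.
At the end, for the whole second after the job is handed in: Knob within 5 degrees of the index line; module held by the fingers on the contact bed: underside within 1.5 mm of the face, parallel within 0.05 rad, centred within 5 mm each way, square within 0.1 rad, terminal block uphill, all four contacts in over 2.5 mm, push over 3 N (all of step 1 and all of step 2); the arm keeps its last pose, push and grip.
It fails at once if the module is pressed on the tester with more than 40 N (contact force between module and tester above 40 N).
It fails at once if the screwdriver is moved over 20 mm (distance of screwdriver from where it was at the start of the episode above 0.02 m).
It fails at once if the solder reel is moved over 20 mm (distance of solder_reel from where it was at the start of the episode above 0.02 m).
It fails at once if the multimeter is moved over 20 mm (distance of multimeter from where it was at the start of the episode above 0.02 m).
It also fails if it takes over 61 s, if anything falls off the work surface, if the arm or the gripper's body presses on something with over 40 N, if the wrist force passes 120 N, or if a joint passes its speed limit or range.

ROBOT

A 7-joint arm with a two-finger parallel gripper is mounted at the origin on the work surface. World frame = base frame: x ahead of the robot, y to its left, z up, the work surface at z = 0. Lengths are in m, angles in rad, forces in N, time in s.
With the tool pointing down it reaches from about 0.35 to 0.775 m from the base axis. Payload 3.1 kg.
Tool frame: the origin (TCP) lies midway between the tips of the shut fingers; the grasp point (between the pads) lies 19 mm behind it (robot.hold_point_z is the distance from the TCP to the grasp point, in m); z points along the fingers, y is the line along which they close (so a half turn about z gives the same grasp; the last joint's range is limited). The gripper opens to 85 mm and grips with 20 to 120 N. Pads are 22 mm wide; open, the fingers measure 114 mm over their backs; the gripper's body (76 mm by 85 mm) begins 54 mm behind the grasp point. The pads swing forward as they close: fully open they stand 13 mm farther back than shut.
Start: joints at [-1.268, 0.311, 0.014, 1.512, -0.004, 1.319, -0.027], TCP at [0.186, 0.518, 0.231] pointing down, gripper open.
Joint ranges: [-2.7, 2.7], [-0.3, 1.91], [-1.27, 1.3], [0.12, 2.57], [-1.44, 4.58], [0.2, 2.03], [-3.05, 3.05]. Speed limits (rad/s): [2.79, 2.79, 3.14, 3.14, 3.14, 3.14, 3.14].

INTERFACE

Orientations are given as a unit quaternion [w, x, y, z].
In Python, from workcell import robot gives the robot as it stands.
- The arm moves only by the shell command python3 -m creep 'ROWS'. ROWS is JSON, one flat list of numbers, 7 for each row, row after row: the turn, a rotation vector about the tool's x, y, z in units of 0.5 rad (1.0 is 0.5 rad), then the shift along the tool's x, y, z in units of 0.1 m (1.0 is 0.1 m), then the opening, from 0 (shut) to 1 (fully open). In form: [rx, ry, rz, dx, dy, dz, grip, rx, ry, rz, dx, dy, dz, grip, ...]. A call has 1 to 10 rows; each row is the pose to reach, as a shift and turn from the pose commanded when the call began, along the tool's axes at that moment; what a row does not reach only later rows make up. A row lasts 1/10 s, in which the tool goes at most 50 mm and 8.59 degrees, less where a joint would pass 70% of its speed; a pose out of reach is approached as far as the arm can. A call with a number of a shift or a turn outside -1 to 1 is refused whole. A call with a gripper value outside its range is refused whole. The fingers move at their own pace and stop on an object; the grip force is fixed at half the most. Time passes only in rows, so rows that repeat a pose let the fingers close. It gives the time, the measured TCP pose, the force, the opening and the grip force at its end, in the units of the state.
- robot.state(): the state, without advancing time (a new reading comes with each control period).
- robot.snapshot(name): name is "scene" or "top" or "wrist"; returns (picture, depth): 420x560x3 uint8, blue, green, red; 420x560 float32, m along the optical axis (not along the pixel's ray), 0 where there is no reading.
- robot.camera_params(name): a dict with "vfov" (degrees; the focal length in pixels is half the picture's height over the tangent of half this angle, whatever the lens; pixels are square), "cx", "cy" (the principal point, pixels), "rvec" (rotation vector, rad) and "tvec" (3), from world to camera coordinates, as OpenCV has them; the wrist camera has in their place "hand_eye" (4x4, takes a point from camera to tool coordinates, whose origin is the TCP and whose axes are the flange's). Camera axes: x right, y down, z forward; pixel columns grow to the right and rows downward; lengths in m; the calibration is good to about 2 mm. A picture is of the moment at which its call begins: read the wrist's pose just before it. camera_params takes no time and is no camera call.
- robot.job_done(): hands the job in; it is judged then, once.
The state is a dict: "clock": time; "joint_positions": joint angles; "joint_velocities": joint speeds; "tau": joint torques, N m; "ee_pos": TCP position; "orientation": TCP orientation; "force": force on the tool from outside, world axes, zero at the start; "moment": the same for the moment, N m; "width": finger opening in m; "grip_force": force on a finger pad.
Only numpy, scipy, OpenCV 4.12 (cv2) and the standard library are available. Lean on these libraries where they do the work, as an engineer would, in place of code of your own. Each camera call takes 0.05 s, during which the arm holds its last target. There are 200 camera calls.

## Working session

There is one attempt and no reset: what is moved stays moved. The work goes in short steps, Python scripts to look and compute and a shell command to move; the robot and the scene stay as the last step left them, time stands still between calls to the robot, and variables do not carry over. Pictures are saved under pics/ and viewed, at most 10 in all, crops included, and the job is handed in when it is done.

```bash
ls; mkdir -p pics
cat > h.py <<'E'
import numpy as np, cv2
from scipy.spatial.transform import Rotation as R
from workcell import robot
def RT(name):
    """camera->world rotation, origin, K"""
    p=robot.camera_params(name); f=210/np.tan(np.radians(p['vfov']/2))
    K=np.array([[f,0,p['cx']],[0,f,p['cy']],[0,0,1]])
    if 'rvec' in p:
        M=cv2.Rodrigues(np.array(p['rvec'],float))[0]; return M.T,-M.T@np.array(p['tvec'],float).ravel(),K
    s=robot.state(); q=s['orientation']; Rt=R.from_quat([q[1],q[2],q[3],q[0]]).as_matrix()
    H=np.array(p['hand_eye']); return Rt@H[:3,:3],Rt@H[:3,3]+np.array(s['ee_pos']),K
def ray(cal,uv):
    M,o,K=cal; return o, M@np.linalg.solve(K,[uv[0],uv[1],1.])
def onplane(cal,uv,z):
    o,d=ray(cal,uv); return o+d*(z-o[2])/d[2]
def cloud(cal,D):
    v,u=np.mgrid[:420,:560]; M,o,K=cal
    P=np.stack([(u-K[0,2])/K[0,0]*D,(v-K[1,2])/K[1,1]*D,D],-1); W=P@M.T+o; W[D==0]=np.nan; return W
def toolR():
    q=robot.state()['orientation']; return R.from_quat([q[1],q[2],q[3],q[0]]).as_matrix()
E
python3 - <<'E'
from h import *
for n in ('scene','top'):
    c=RT(n); I,D=robot.snapshot(n); cv2.imwrite(f'pics/{n}0.png',I); np.savez(f'{n}0.npz',I=I,D=D)
    print(n,robot.camera_params(n))
print(robot.camera_params('wrist')); print(robot.state())
E
```

```text
pics
scene {'vfov': 57.21183222453486, 'cx': 274.3036908764646, 'cy': 207.71998049226136, 'rvec': array([ 2.12762661,  0.69418035, -0.35420344]), 'tvec': array([-0.39732868, -0.16136831,  1.29877943])}
top {'vfov': 49.6107442229747, 'cx': 277.80892508685656, 'cy': 209.47205754205996, 'rvec': array([ 2.16161612, -2.17262256,  0.11901964]), 'tvec': array([-0.05358462,  0.55942693,  1.26505505])}
{'vfov': 63.39059634076624, 'cx': 278.61428981661874, 'cy': 212.03315554528635, 'hand_eye': array([[-1.03510051e-03, -9.54126686e-01, -2.99401396e-01,
         7.59942573e-02],
       [ 9.99998980e-01, -6.92956432e-04, -1.24892948e-03,
        -2.10974393e-04],
       [ 9.84164825e-04, -2.99402384e-01,  9.54126430e-01,
        -1.42170319e-01],
       [ 0.00000000e+00,  0.00000000e+00,  0.00000000e+00,
         1.00000000e+00]])}
{'clock': 0.1, 'joint_positions': array([-1.26771645,  0.31168211,  0.01398753,  1.5128911 , -0.0043998 ,
        1.31920832, -0.02718415]), 'joint_velocities': array([-5.23574544e-04, -4.23236035e-05, -1.21367537e-03, -2.09973397e-03,
        6.70393350e-04, -3.59848082e-04, -1.43838152e-04]), 'tau': array([ 6.02114724e-04, -3.80855441e+01,  1.46440621e-01, -2.31240106e+01,
        1.22799893e-02,  8.12107493e-03, -1.05050330e-05]), 'ee_pos': array([0.18565752, 0.51702207, 0.23031197]), 'orientation': array([-1.41041696e-04,  1.71489158e-01,  9.85185416e-01, -1.06981290e-03]), 'force': array([0.04817515, 0.04121493, 0.75883146]), 'moment': array([-0.02082007, -0.03185768, -0.02965202]), 'grip_force': 0.0, 'width': 0.08560446181214702}
```

View pics/top0.png

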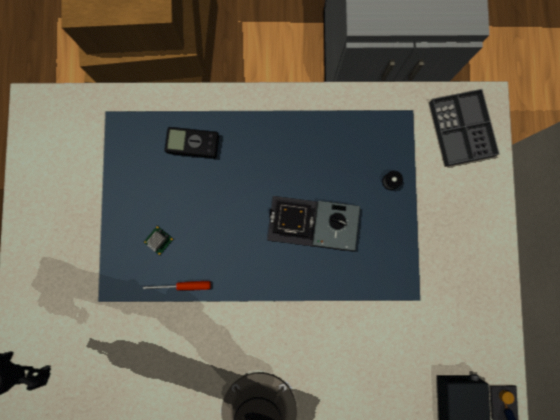

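View pics/scene0.png

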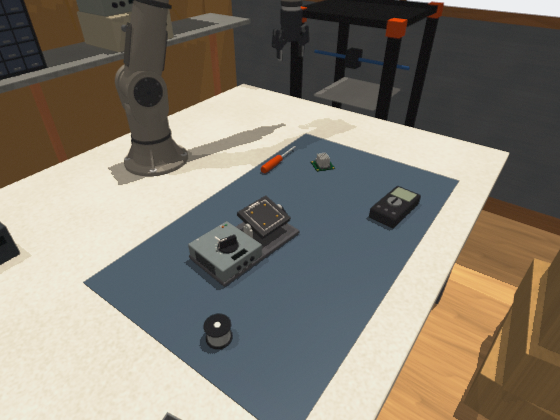

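The top view shows the module at px (157,240), the tester with its bed at (293,219) and its knob at (338,222), the screwdriver at (180,286), the reel at (393,180) and the multimeter at (192,142). The scene view shows the same layout. Next I compute rough positions from the top view.

Run:
```python
from h import *
c=RT('top'); z=np.load('top0.npz'); W=cloud(c,z['D'])
for n,uv,h in [('mod',(157,240),.038),('bed',(293,219),.068),('knob',(338,222),.076),('robot',(262,405),.1),('reel',(393,180),.04)]:
    print(n,onplane(c,uv,h).round(3),W[uv[1],uv[0]].round(3))
I=cv2.resize(z['I'][190:260,260:372],None,fx=7,fy=7,interpolation=cv2.INTER_CUBIC); cv2.imwrite('pics/crop1.png',I)
# tester yaw from deck depth
m=(W[...,2]>.046)&(W[...,2]<.056)&(W[...,1]<.0)&(W[...,1]>-.25)&(W[...,0]>.3)&(W[...,0]<.6)
v,u=np.where(m);P=W[m];print(len(P),P.min(0),P.max(0))
r=cv2.minAreaRect(P[:,:2].astype(np.float32));print(r)
s=robot.state();print(toolR().round(3))
```

```text
mod [0.474 0.284 0.038] [0.474 0.286 0.031]
bed [ 0.528 -0.098  0.068] [ 0.528 -0.098  0.069]
knob [ 0.519 -0.221  0.076] [ 0.519 -0.221  0.074]
robot [ 0.045 -0.013  0.1  ] [ 0.059 -0.014  0.146]
reel [ 0.641 -0.385  0.04 ] [ 0.64  -0.384  0.043]
1309 [ 0.44540443 -0.24998313  0.04603462] [ 0.58072729 -0.03166572  0.05598661]
((0.5224870443344116, -0.14348192512989044), (0.2288895547389984, 0.12615329027175903), 82.40235900878906)
[[-0.941  0.338 -0.001]
 [ 0.338  0.941 -0.002]
 [-0.    -0.002 -1.   ]]
```

View pics/crop1.png

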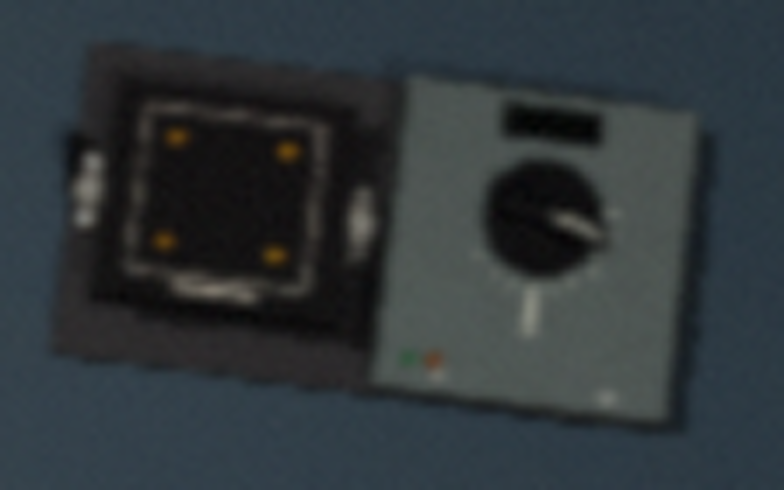

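The crop shows the index line running down from the knob, at crop px (540,220) to (527,335), and the pointer at about (590,235). The pointer therefore needs about 1.35 rad clockwise. I go over the module first, which is on the way, and look at it.

```bash
for i in 1 2 3 4; do python3 -m creep '[0,0,0,-0.4,-0.15,-0.02,1, 0,0,0,-0.8,-0.29,-0.05,1]'; done
python3 - <<'E'
from h import *
c=RT('wrist'); I,D=robot.snapshot('wrist'); cv2.imwrite('pics/w1.png',I); np.savez('w1.npz',I=I,D=D)
W=cloud(c,D); P=W[(W[...,2]>.02)&(abs(W[...,0]-.474)<.06)&(abs(W[...,1]-.284)<.06)]
print(P.mean(0),P[:,2].max()); T=P[P[:,2]>.033]; print(len(T),cv2.minAreaRect(T[:,:2].astype(np.float32)))
E
```

```text
clock: 0.3
ee_pos: [0.2504, 0.463, 0.2354]
orientation: [-0.0, 0.169, 0.986, -0.001]
force: [0.9, 0.1, -0.5]
width: 0.0851
grip_force: 0.0
clock: 0.5
ee_pos: [0.3176, 0.4074, 0.2408]
orientation: [-0.0, 0.171, 0.985, -0.001]
force: [0.7, 1.6, 0.3]
width: 0.0853
grip_force: 0.0
clock: 0.7
ee_pos: [0.3831, 0.3531, 0.2459]
orientation: [-0.0, 0.171, 0.985, -0.0]
force: [0.0, 0.5, 0.9]
width: 0.0854
grip_force: 0.0
clock: 0.9
ee_pos: [0.4486, 0.2988, 0.2509]
orientation: [-0.0, 0.171, 0.985, -0.0]
force: [0.8, 1.0, 0.3]
width: 0.0853
grip_force: 0.0
[0.43454511 0.28570575 0.31230604] 0.3440110649629128
30875 ((0.459481418132782, 0.2836715877056122), (0.12531331181526184, 0.07040926814079285), 70.59016418457031)
```

View pics/w1.png

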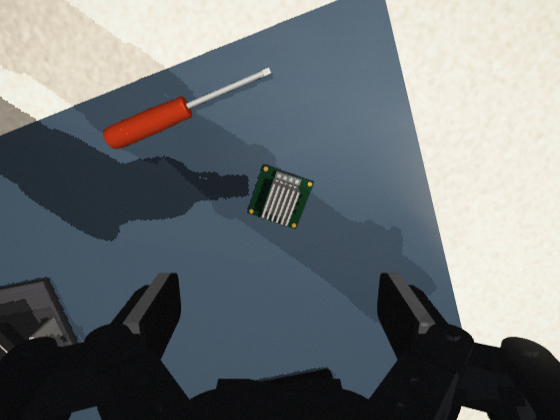

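The wrist view shows the module at about px (280,197), with its terminal block towards the top at (288,178). Now I go over the knob.

```bash
for i in 1 2 3 4 5; do python3 -m creep '[0,0,0,-0.24,-0.46,0.05,1, 0,0,0,-0.48,-0.93,0.1,1]' | head -2 | tail -1; done
for i in 1 2 3; do python3 -m creep '[0,0,0.27,0,0,0,1, 0,0,0.54,0,0,0,1, 0,0,0.8,0,0,0,1, 0,0,1,0,0,0,1]' | head -3 | tail -2; done
python3 - <<'E'
from h import *
z=np.load('w1.npz');print(robot.state()['joint_positions'].round(2))
c=RT('wrist'); I,D=robot.snapshot('wrist'); cv2.imwrite('pics/w2.png',I); np.savez('w2.npz',I=I,D=D,M=c[0],o=c[1],K=c[2])
E
```

```text
ee_pos: [0.4609, 0.2012, 0.241]
ee_pos: [0.4736, 0.1012, 0.2317]
ee_pos: [0.4867, 0.0026, 0.2223]
ee_pos: [0.4999, -0.0959, 0.2128]
ee_pos: [0.5132, -0.1944, 0.2032]
ee_pos: [0.513, -0.1928, 0.203]
orientation: [-0.001, 0.412, 0.911, -0.0]
ee_pos: [0.513, -0.1925, 0.2032]
orientation: [-0.001, 0.625, 0.781, -0.0]
ee_pos: [0.513, -0.1925, 0.2031]
orientation: [-0.001, 0.798, 0.602, -0.0]
[-0.27  0.4   0.83  1.59 -0.31  1.29  0.32]
```

View pics/w2.png

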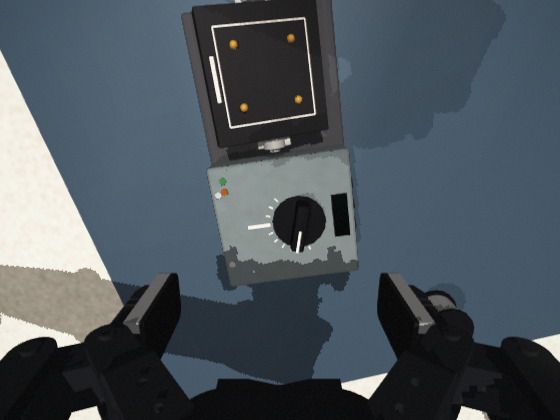

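The view shows the knob at px (299,222), its pointer end at (298,248), the index line from (248,227) to (270,225), the bed outline with corners (213,24) (302,18) (314,116) (231,127), the uphill bar at (214,80), and pins at (234,44) (291,38) (244,107) (298,99).

```bash
cat > m.py <<'E'
from h import *
def bed(I,D,c):
    hsv=cv2.cvtColor(I,cv2.COLOR_BGR2HSV); W=cloud(c,D)
    br=cv2.inRange(hsv,(8,120,90),(28,255,255)); n,l,st,ce=cv2.connectedComponentsWithStats(br)
    out=[]
    for i in range(1,n):
        if 12<st[i,4]<400:
            u,v=ce[i]; w=W[int(round(v)),int(round(u))]
            if .04<w[2]<.1: out.append((ce[i],w,st[i,4]))
    return out,hsv,W
def plane(P):
    for _ in range(4):
        m=np.median(P,0) if _==0 else P.mean(0); n=np.linalg.svd(P-m,full_matrices=False)[2][2]; n*=np.sign(n[2]); d=(P-m)@n; P=P[abs(d-np.median(d))<max(.001,2*np.std(d))*1.0]
    return P.mean(0),n,len(P),np.std((P-P.mean(0))@n)
def hit(c,uv,p,n):
    o,d=ray(c,uv); return o+d*((p-o)@n)/(d@n)
E
python3 - <<'E'
from m import *
z=np.load('w2.npz'); I,D=z['I'],z['D']; c=(z['M'],z['o'],z['K'])
pins,hsv,W=bed(I,D,c)
for p in pins: print(p[0].round(1),p[1].round(4),p[2])
# bed plane from pixels inside outline
m=np.zeros(D.shape,np.uint8); cv2.fillPoly(m,[np.array([[218,30],[298,24],[309,112],[233,121]])],1)
for p in pins: cv2.circle(m,tuple(int(x) for x in p[0]),9,0,-1)
P=W[m>0]; P=P[~np.isnan(P[:,0])]; p,n,k,s=plane(P); print('bed',p.round(4),n.round(4),np.arccos(n[2]),k,s)
wh=cv2.inRange(hsv,(0,0,150),(180,60,255))
nl,l,st,ce=cv2.connectedComponentsWithStats(wh)
for i in range(1,nl):
    x,y,w,h,a=st[i]
    if 20<a<3000 and 200<ce[i][0]<340 and y<300:
        q=np.argwhere(l==i)[:,::-1]
        r=cv2.minAreaRect(q.astype(np.float32)); print(st[i],cv2.boxPoints(r).round(1).tolist(), W[int(ce[i][1]),int(ce[i][0]),2])
        if a>200 and w>60:
            hull=cv2.convexHull(q.astype(np.int32)); ap=cv2.approxPolyDP(hull,8,True)[:,0]
            print('outline',ap.tolist(),[hit(c,a_,p,n).round(4).tolist() for a_ in ap])
# deck plane, bar top
md=W[170:195,240:330].reshape(-1,3); print('deck z',np.nanmedian(md[:,2]))
B=W[190:260,270:330].reshape(-1,3); T=B[(B[:,2]>.068)&(B[:,2]<.085)]; print('bar',len(T),np.median(T[:,2]),cv2.minAreaRect(T[:,:2].astype(np.float32)),T.mean(0))
dk=((hsv[...,2]<50)).astype(np.uint8); dk[:, :268]=0; dk[:,328:]=0; dk[:190]=0;dk[252:]=0
q=np.argwhere(dk)[:,::-1]; print('skirt circle px',cv2.minEnclosingCircle(q.astype(np.float32)), cv2.minAreaRect(q.astype(np.float32)))
E
```

```text
[290.3  37.6] [ 0.5555 -0.076   0.0659] 51
[233.  44.] [ 0.5144 -0.0702  0.0772] 61
[297.9  98.8] [ 0.5502 -0.1191  0.0651] 48
[243.7 106.9] [ 0.5087 -0.1134  0.0758] 55
[224. 192.] [ 0.4677 -0.1764  0.0532] 37
bed [ 0.5305 -0.0933  0.0677] [ 0.2746 -0.0355  0.9609] 0.28055835400512674 5505 0.0005445745088848158
[211  17 105 112 759] [[210.60000610351562, 25.299999237060547], [304.5, 14.5], [316.3999938964844, 118.4000015258789], [222.39999389648438, 129.10000610351562]] 0.06888220100900494
outline [[315, 113], [231, 128], [211, 26], [303, 17]] [[0.5611, -0.1333, 0.0574], [0.4945, -0.1254, 0.0767], [0.5031, -0.0549, 0.0769], [0.5694, -0.0636, 0.0576]]
[209  56  13  47 212] [[208.39999389648438, 56.099998474121094], [212.6999969482422, 55.29999923706055], [221.39999389648438, 101.69999694824219], [217.10000610351562, 102.5]] 0.07815706828110047
[284 138   7   7  36] [[283.70001220703125, 138.8000030517578], [288.8999938964844, 137.5], [290.3999938964844, 143.60000610351562], [285.20001220703125, 144.89999389648438]] 0.05692983741446572
[266 140  17  10 118] [[264.8999938964844, 142.80
[... 504 characters left out ...]
18   6  11  29] [[323.20001220703125, 220.89999389648438], [327.20001220703125, 217.89999389648438], [333.0, 225.6999969482422], [329.0, 228.6999969482422]] 0.051326903394651124
[295 232   7  22  63] [[295.0, 253.0], [298.6000061035156, 231.60000610351562], [301.5, 232.10000610351562], [297.8999938964844, 253.5]] 0.07740698081717073
deck z 0.05177446489206991
bar 651 0.07611518781210824 ((0.5239960551261902, -0.22097879648208618), (0.04301341250538826, 0.011274931952357292), 66.82986450195312) [ 0.52427258 -0.21915746  0.07576343]
skirt circle px ((298.9224548339844, 223.43582153320312), 27.6424617767334) ((298.7500305175781, 220.75001525878906), (50.20458221435547, 50.91168975830078), 45.0)
```

Bed: centre (0.5315,-0.0945,0.067), uphill yaw 172.7°, slope 0.28. The pins and the outline agree. Knob: centre (0.524,-0.2207), bar at 66.8°, so it needs +1.29 rad clockwise.

```bash
python3 -m creep '[0,0,0.25,-0.24,0.18,0.4,1, 0,0,0.25,-0.24,0.18,0.9,1, 0,0,0.25,-0.24,0.18,0.9,1]'
python3 -m creep '[0,0,0,0,0,0.25,0.6, 0,0,0,0,0,0.45,0.6, 0,0,0,0,0,0.52,0.4, 0,0,0,0,0,0.52,0, 0,0,0,0,0,0.52,0, 0,0,0,0,0,0.52,0, 0,0,0,0,0,0.52,0, 0,0,0,0,0,0.52,0, 0,0,0,0,0,0.52,0, 0,0,0,0,0,0.52,0]'
```

```text
clock: 3.5
ee_pos: [0.5189, -0.2181, 0.1068]
orientation: [-0.006, 0.833, 0.553, -0.004]
force: [-0.9, 1.8, -0.8]
width: 0.0853
grip_force: 0.0
clock: 4.5
ee_pos: [0.5238, -0.2207, 0.0634]
orientation: [-0.001, 0.833, 0.553, 0.0]
force: [-4.8, 2.5, 6.6]
width: 0.0088
grip_force: 60.7
```

```bash
for i in 1 2; do python3 -m creep '[0,0,0.25,0,0,0,0, 0,0,0.5,0,0,0,0, 0,0,0.75,0,0,0,0, 0,0,1,0,0,0,0, 0,0,1,0,0,0,0]'; done; python3 -m creep '[0,0,0.25,0,0,0,0, 0,0,0.5,0,0,0,0, 0,0,0.59,0,0,0,0, 0,0,0.59,0,0,0,0, 0,0,0.59,0,0,0,0, 0,0,0.59,0,0,0,0, 0,0,0.59,0,0,0,0]'
python3 - <<'E'
from h import *
x=toolR()[:,0];print(np.degrees(np.arctan2(x[1],x[0])),robot.state()['joint_positions'].round(2))
E
```

```text
clock: 5.0
ee_pos: [0.5235, -0.2205, 0.0634]
orientation: [-0.001, 0.944, 0.329, -0.0]
force: [-4.5, 3.5, 8.6]
width: 0.0092
grip_force: 60.9
clock: 5.5
ee_pos: [0.5234, -0.2202, 0.0634]
orientation: [-0.001, 0.996, 0.085, -0.001]
force: [-5.3, 4.0, 9.6]
width: 0.0095
grip_force: 61.0
clock: 6.2
ee_pos: [0.5233, -0.22, 0.0634]
orientation: [-0.002, 0.998, -0.061, -0.001]
force: [-5.8, 4.8, 7.6]
width: 0.0092
grip_force: 61.0
-7.014165450711923 [-0.33  0.73  1.07  1.71 -0.7   1.14 -0.74]
```

```bash
python3 -m creep '[0,0,0,0,0,0,0.6, 0,0,0,0,0,0,0.6, 0,0,0,0,0,0,0.6, 0,0,0,0,0,0,0.6, 0,0,0,0,0,-0.3,0.6, 0,0,0,0,0,-0.6,1, 0,0,0,0,0,-1,1, 0,0,0,0,0,-1,1]'; python3 -m creep '[0,0,0,0,0,-0.4,1, 0,0,0,0,0,-0.4,1]'
python3 - <<'E'
from m import *
print(robot.state()['joint_positions'].round(2))
c=RT('wrist'); I,D=robot.snapshot('wrist'); cv2.imwrite('pics/w3.png',I); np.savez('w3.npz',I=I,D=D,M=c[0],o=c[1],K=c[2])
W=cloud(c,D); B=W.reshape(-1,3); T=B[(B[:,2]>.068)&(B[:,2]<.085)&(abs(B[:,0]-.524)<.04)&(abs(B[:,1]+.22)<.04)]
print('bar',len(T),np.median(T[:,2]),cv2.minAreaRect(T[:,:2].astype(np.float32)))
E
```

```text
clock: 7.0
ee_pos: [0.527, -0.2241, 0.1673]
orientation: [0.003, 0.998, -0.062, 0.005]
force: [0.7, -0.4, 0.1]
width: 0.0851
grip_force: 0.0
clock: 7.2
ee_pos: [0.5263, -0.2234, 0.2061]
orientation: [0.002, 0.998, -0.062, 0.004]
force: [-0.2, -0.6, 1.0]
width: 0.0852
grip_force: 0.0
[-0.39  0.59  1.19  1.53 -0.56  1.39 -0.85]
bar 635 0.07594913310000473 ((0.5242437124252319, -0.22018906474113464), (0.010263015516102314, 0.04199764505028725), 82.87687683105469)
```

View pics/w3.png

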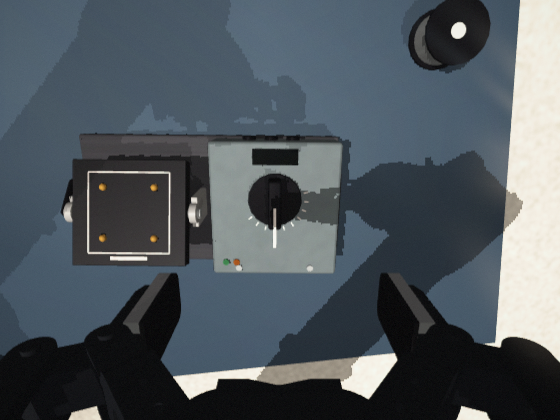

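The pointer now stands on the index line, with the bar at -7.1° and the line at -7.3°. Next I take the module's yaw and position from w1, plus a second estimate of the bed from this view.

Run:
```python
from m import *
z=np.load('w3.npz'); c=(z['M'],z['o'],z['K']); pins,hsv,W=bed(z['I'],z['D'],c)
z2=np.load('w2.npz'); c2=(z2['M'],z2['o'],z2['K']); p2=bed(z2['I'],z2['D'],c2)[0]
pp=[p for p in pins if p[0][0]<170]
m=np.zeros((420,560),np.uint8); cv2.fillPoly(m,[np.array([[92,178],[166,178],[166,248],[92,248]])],1)
for p in pp: cv2.circle(m,tuple(int(x) for x in p[0]),9,0,-1)
P=W[m>0]; P=P[~np.isnan(P[:,0])]; p,n,k,s=plane(P); print('bed',p.round(4),n.round(4),np.arccos(n[2]),k,s)
ctr=[]
for a in pp:
    b=min(p2,key=lambda q:np.linalg.norm(q[1][:2]-a[1][:2])); o1,d1=ray(c,a[0]); o2,d2=ray(c2,b[0])
    t=np.linalg.lstsq(np.c_[d1,-d2],o2-o1,rcond=None)[0]; x=(o1+d1*t[0]+o2+d2*t[1])/2; ctr.append(x)
    print(a[0].round(1),a[1].round(4),'tri',x.round(4),'gap',np.linalg.norm(o1+d1*t[0]-o2-d2*t[1]).round(4))
C=np.mean(ctr,0); nt=np.linalg.svd(np.array(ctr)-C)[2][2]; nt*=np.sign(nt[2]); print('tri centre',C.round(4),'n',nt.round(4),np.arccos(nt[2]))
# module in w1
z=np.load('w1.npz'); pm=robot.camera_params('wrist'); H=np.array(pm['hand_eye']); Rt=R.from_quat([.171,.985,0,0]).as_matrix(); f=210/np.tan(np.radians(pm['vfov']/2))
c1=(Rt@H[:3,:3],Rt@H[:3,3]+np.array([.4486,.2988,.2509]),np.array([[f,0,pm['cx']],[0,f,pm['cy']],[0,0,1]]))
W=cloud(c1,z['D']); h=W[...,2]; near=(np.hypot(W[...,0]-.474,W[...,1]-.284)<.06)
T=W[near&(h>.030)&(h<.06)]; print('sink',len(T),np.median(T[:,2]),cv2.minAreaRect(T[:,:2].astype(np.float32)),T.mean(0))
hs=cv2.cvtColor(z['I'],cv2.COLOR_BGR2HSV); g=near&(cv2.inRange(hs,(45,60,15),(85,255,255))>0); G=np.argwhere(g)[:,::-1]; Q=np.array([onplane(c1,u,.006) for u in G]); print('board',len(Q),cv2.minAreaRect(Q[:,:2].astype(np.float32)))
B=W[near&(h>.010)&(h<.020)]; print('block/caps',len(B))
v,u=np.where(near&(h>.010)&(h<.018));print(np.histogram2d(v,u,bins=[range(160,240,8),range(240,330,10)])[0].astype(int))
print('block px',onplane(c1,(288,178),.016))
```

```text
bed [ 0.5313 -0.0953  0.0671] [ 0.2737 -0.0334  0.9612] 0.2793603062128384 3815 0.0005328357548661933
[101.9 186.7] [ 0.5564 -0.0765  0.0645] tri [ 0.5562 -0.0751  0.0619] gap 0.0001
[153.2 187. ] [ 0.5511 -0.1199  0.0654] tri [ 0.5504 -0.1188  0.062 ] gap 0.0002
[101.8 237.8] [ 0.5151 -0.0714  0.0772] tri [ 0.5143 -0.0696  0.0743] gap 0.0002
[153.1 238.3] [ 0.5092 -0.1137  0.0756] tri [ 0.5084 -0.1132  0.0744] gap 0.0001
tri centre [ 0.5323 -0.0942  0.0681] n [ 0.2798 -0.0347  0.9594] 0.2858149012643213
sink 589 0.0373036004419211 ((0.47427138686180115, 0.2916247546672821), (0.029986103996634483, 0.040204208344221115), 50.918434143066406) [0.47382931 0.2924622  0.03656137]
board 1182 ((0.6700965762138367, 0.17020802199840546), (0.41814756393432617, 0.4050633907318115), 12.085382461547852)
block/caps 563
[[ 0  0  0  0  0  0  0  0]
 [ 0  0  0 21 23  0  0  0]
 [ 0  0  0 39 70 67  5  0]
 [ 0  0  1 22 32 40  0  0]
 [ 0  0  2 27 18  6  0  0]
 [ 0  0 15 23 17  4  0  0]
 [ 0  0 15 18 16  0  0  0]
 [ 0  0 17  0 10  0  0  0]
 [ 0  0  0  0 11  0  0  0]]
block px [0.45321395 0.30905528 0.016     ]
```

Module: sink centre (0.474,0.292), top at z=0.037, terminal block at 140.9°. I move over it and turn so that tool x lies along the module's x.

```bash
for i in 1 2 3 4 5 6; do python3 -m creep '[0,0,0,-0.1,-0.42,0,1, 0,0,0,-0.19,-0.84,0,1]' | head -2 | tail -1; done
for i in 1 2 3 4 5; do python3 -m creep '[0,0,-0.27,0,0,0,1, 0,0,-0.54,0,0,0,1, 0,0,-0.8,0,0,0,1, 0,0,-1,0,0,0,1]' | head -3 | tail -2; done; python3 -m creep '[0,0,-0.17,0,0,0,1, 0,0,-0.17,0,0,0,1]'
cat > mod.py <<'E'
from m import *
import sys
s=robot.state(); print('joints',s['joint_positions'].round(2),'tcp',s['ee_pos'].round(4)); Rt=toolR()
print('tool x deg',np.degrees(np.arctan2(Rt[1,0],Rt[0,0])))
c=RT('wrist'); I,D=robot.snapshot('wrist'); cv2.imwrite(f'pics/{sys.argv[1]}.png',I)
np.savez(sys.argv[1]+'.npz',I=I,D=D,M=c[0],o=c[1],K=c[2])
W=cloud(c,D); h=W[...,2]; near=(np.hypot(W[...,0]-.474,W[...,1]-.29)<.06)
T=W[near&(h>.030)&(h<.06)]; r=cv2.minAreaRect(T[:,:2].astype(np.float32)); print('sink',len(T),np.median(T[:,2]),r)
print('delta tool mm',1000*Rt.T@(np.array([*r[0],.038])-s['ee_pos']))
E
python3 mod.py w4
```

```text
ee_pos: [0.5146, -0.1361, 0.2008]
ee_pos: [0.5061, -0.0478, 0.2004]
ee_pos: [0.4975, 0.0381, 0.2006]
ee_pos: [0.4889, 0.1238, 0.2007]
ee_pos: [0.4803, 0.2094, 0.2006]
ee_pos: [0.4718, 0.295, 0.2004]
ee_pos: [0.4722, 0.2931, 0.2003]
orientation: [0.0, 0.982, 0.19, -0.001]
ee_pos: [0.4723, 0.293, 0.2004]
orientation: [0.0, 0.904, 0.427, -0.001]
ee_pos: [0.4722, 0.293, 0.2003]
orientation: [-0.0, 0.771, 0.637, -0.001]
ee_pos: [0.4722, 0.293, 0.2003]
orientation: [-0.0, 0.589, 0.808, -0.001]
ee_pos: [0.4722, 0.2929, 0.2003]
orientation: [-0.001, 0.371, 0.929, -0.001]
clock: 10.65
ee_pos: [0.4723, 0.2929, 0.2004]
orientation: [-0.001, 0.333, 0.943, -0.001]
force: [0.2, -0.3, -0.9]
width: 0.0852
grip_force: 0.0
joints [-1.02  0.38  0.59  1.56 -0.22  1.27  0.5 ] tcp [0.4723 0.2929 0.2004]
tool x deg 141.04849477766896
sink 592 0.037782353722653594 ((0.47444677352905273, 0.2898229956626892), (0.02953697368502617, 0.04020833969116211), 51.397010803222656)
delta tool mm [ -3.81039051  -0.75713143 162.43831575]
```

View pics/w4.png

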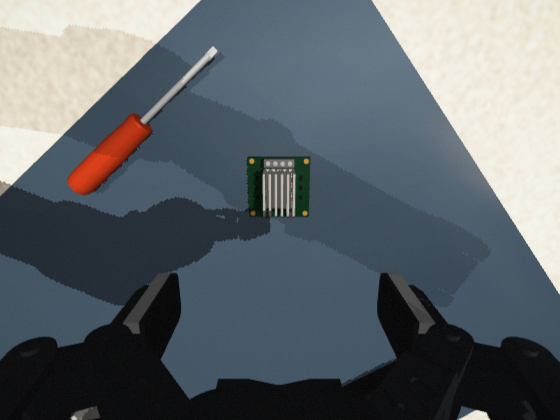

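The module is at px (279,187), with its block at the top and the hole centre agreeing with the sink rectangle. Nothing is in the fingers' way, so I descend and grip.

```bash
python3 -m creep '[0,0,0,-0.35,-0.05,0.4,1, 0,0,0,-0.35,-0.05,0.8,1, 0,0,0,-0.35,-0.05,1,1]' | head -2
python3 -m creep '[0,0,0,0,0,0.4,1, 0,0,0,0,0,0.7,1, 0,0,0,0,0,0.9,1, 0,0,0,0,0,0.9,1, 0,0,0,0,0,0.9,0, 0,0,0,0,0,0.9,0, 0,0,0,0,0,0.9,0, 0,0,0,0,0,0.9,0, 0,0,0,0,0,0.9,0, 0,0,0,0,0,0.9,0]'
```

```text
clock: 11.0
ee_pos: [0.4953, 0.2645, 0.0977]
clock: 12.0
ee_pos: [0.4986, 0.2679, 0.0132]
orientation: [0.001, 0.333, 0.943, 0.001]
force: [0.7, -0.9, 4.6]
width: 0.0012
grip_force: 51.7
```

I mistyped the shift as 35 mm instead of 3.5 mm, so the fingers closed beside the module. I open, rise and look again.

```bash
python3 -m creep '[0,0,0,0,0,0,1, 0,0,0,0,0,0,1, 0,0,0,0,0,0,1, 0,0,0,0,0,0,1, 0,0,0,0,0,-0.3,1, 0,0,0,0.1,0,-0.7,1, 0,0,0,0.3,0,-1,1, 0,0,0,0.3,0,-1,1]' | head -2
python3 -m creep '[0,0,0,0,0,-0.4,1, 0,0,0,0,0,-0.9,1, 0,0,0,0,0,-0.9,1]' | head -2
python3 mod.py w5
```

```text
clock: 12.8
ee_pos: [0.4744, 0.2904, 0.1159]
clock: 13.1
ee_pos: [0.4779, 0.2873, 0.2079]
joints [-1.02  0.37  0.61  1.56 -0.22  1.27  0.51] tcp [0.4779 0.2873 0.2079]
tool x deg 141.03420492559317
sink 716 0.037536099501768755 ((0.4678015112876892, 0.2856144905090332), (0.030070286244153976, 0.040249891579151154), 30.997421264648438)
delta tool mm [  7.53869861  -9.70051871 169.71865076]
```

View pics/w5.png

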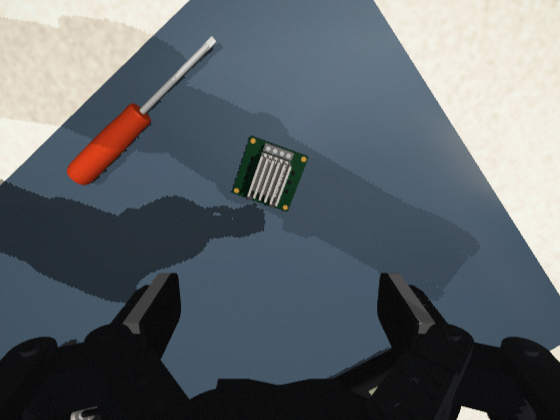

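The module was nudged to yaw 121° and centre (0.468,0.286), and still lies flat. I realign: dx=+0.077, dy=-0.095, rz=+0.70 (units of 0.1 m and 0.5 rad).

```bash
python3 -m creep '[0,0,0.25,0.077,-0.095,0.3,1, 0,0,0.5,0.077,-0.095,0.6,1, 0,0,0.7,0.077,-0.095,0.9,1, 0,0,0.7,0.077,-0.095,1,1, 0,0,0.7,0.077,-0.095,1,1]'
python3 - <<'E'
from m import *
Rt=toolR(); s=robot.state(); print(np.degrees(np.arctan2(Rt[1,0],Rt[0,0])), 1000*Rt.T@(np.array([.4678,.2858,.038])-s['ee_pos']))
c=RT('wrist'); I,D=robot.snapshot('wrist'); cv2.imwrite('pics/w6.png',I)
E
```

```text
clock: 13.65
ee_pos: [0.4597, 0.2823, 0.099]
orientation: [-0.001, 0.492, 0.871, -0.003]
force: [0.4, 0.0, 0.8]
width: 0.0856
grip_force: 0.0
121.10183868779761 [-1.11941664  9.1802943  60.93617189]
```

View pics/w6.png

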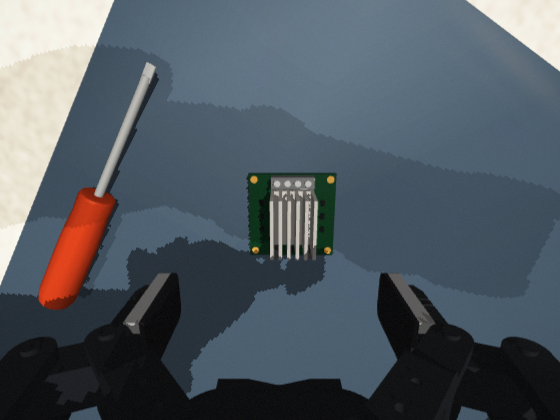

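The module is square in the view, with its hole centre at px (292,215). That leaves it 9.3 mm off along tool y, because I had measured while the arm was still settling. I correct, let it settle and check.

```bash
python3 -m creep '[0,0,0,-0.005,0.093,0,1, 0,0,0,-0.005,0.093,0,1, 0,0,0,-0.005,0.093,0,1, 0,0,0,-0.005,0.093,0,1]'; python3 mod.py w7
```

```text
clock: 14.1
ee_pos: [0.4704, 0.2881, 0.1024]
orientation: [0.0, 0.492, 0.87, 0.001]
force: [1.1, 0.5, -0.6]
width: 0.0855
grip_force: 0.0
joints [-1.05  0.48  0.64  1.71 -0.32  1.06  0.24] tcp [0.4704 0.2881 0.1024]
tool x deg 121.01384980303055
sink 1374 0.037662463320300904 ((0.46759769320487976, 0.28576841950416565), (0.030062535777688026, 0.04081631451845169), 31.12260627746582)
delta tool mm [-0.5689412  -3.72359516 64.43225984]
```

```bash
python3 -m creep '[0,0,0,-0.005,-0.036,0.2,1, 0,0,0,-0.005,-0.036,0.4,1, 0,0,0,-0.005,-0.036,0.4,1, 0,0,0,-0.005,-0.036,0.4,1]'; python3 -m creep '[0,0,0,0,0,0.3,1, 0,0,0,0,0,0.51,1, 0,0,0,0,0,0.51,1, 0,0,0,0,0,0.51,0, 0,0,0,0,0,0.51,0, 0,0,0,0,0,0.51,0, 0,0,0,0,0,0.51,0, 0,0,0,0,0,0.51,0, 0,0,0,0,0,0.51,0, 0,0,0,0,0,0.51,0]'
```

```text
clock: 14.55
ee_pos: [0.4671, 0.2856, 0.0619]
orientation: [-0.0, 0.492, 0.87, -0.0]
force: [0.0, -0.5, -0.0]
width: 0.0855
grip_force: 0.0
clock: 15.55
ee_pos: [0.4682, 0.2863, 0.0121]
orientation: [0.001, 0.492, 0.87, 0.001]
force: [-0.3, 0.7, 6.1]
width: 0.029
grip_force: 61.7
```

The grip is good: width 29 mm, 62 N, with the module centre about 7.9 mm behind the TCP. I lift, carry it over the bed and turn it.

```bash
python3 -m creep '[0,0,0,0,0,-0.2,0, 0,0,0,0,0,-0.6,0, 0,0,0,0,0,-1,0]' | head -2; python3 -m creep '[0,0,0,0,0,-0.4,0, 0,0,0,0,0,-0.9,0]' | head -2
for i in 1 2 3 4; do python3 -m creep '[0,0,0,-0.3,-0.1,0,0, 0,0,0,-0.6,-0.2,0,0, 0,0,0,-0.94,-0.3,0,0]' | head -2|tail -1; done
python3 -m creep '[0,0,-0.2,0,0,0,0, 0,0,-0.4,0,0,0,0, 0,0,-0.6,0,0,0,0, 0,0,-0.8,0,0,0,0, 0,0,-1,0,0,0,0]' | head -2
python3 -m creep '[0,0,-0.2,0,0,0,0, 0,0,-0.4,0,0,0,0, 0,0,-0.6,0,0,0,0, 0,0,-0.8,0,0,0,0, 0,0,-0.8,0,0,0,0]'
python3 -m creep '[0,0.2,0,0,0,0,0, 0,0.4,0,0,0,0,0, 0,0.56,0,0,0,0,0, 0,0.56,0,0,0,0,0, 0,0.56,0,0,0,0,0]'
cat > tgt.py <<'E'
from m import *
C=np.array([.5317,-.0944,.0670]); n=np.array([.276,-.0348,0]); n[2]=np.sqrt(1-n@n)
x=np.array([-np.cos(np.radians(7.3)),np.sin(np.radians(7.3)),0]); x-=n*(x@n); x/=np.linalg.norm(x)
y=np.cross(n,x); Rg=np.c_[x,-y,-n]   # tool goal axes
s=robot.state(); Rt=toolR(); print('joints',s['joint_positions'].round(2),'tcp',s['ee_pos'].round(4),s['force'].round(1))
print('turn units',(R.from_matrix(Rt.T@Rg).as_rotvec()/.5).round(3))
for h in (.0601,.0301,.0141,.0101): print(h,'shift units',(Rt.T@(C+n*h-s['ee_pos'])/.1).round(3))
d=s['ee_pos']-C; print('tcp in bed frame mm',1000*np.array([d@x,d@y,d@n]))
E
python3 tgt.py
```

```text
clock: 15.85
ee_pos: [0.4658, 0.2849, 0.1106]
clock: 16.05
ee_pos: [0.4654, 0.2849, 0.2006]
ee_pos: [0.4893, 0.1894, 0.2007]
ee_pos: [0.5118, 0.093, 0.2001]
ee_pos: [0.5346, -0.0028, 0.2001]
ee_pos: [0.5575, -0.0987, 0.2]
clock: 17.75
ee_pos: [0.5572, -0.0983, 0.2]
clock: 18.25
ee_pos: [0.5573, -0.0983, 0.2001]
orientation: [-0.001, 0.065, 0.998, 0.0]
force: [0.6, -0.8, -1.0]
width: 0.0292
grip_force: 60.6
clock: 18.75
ee_pos: [0.5578, -0.0986, 0.1998]
orientation: [-0.139, 0.065, 0.988, 0.009]
force: [-0.1, 0.1, -1.3]
width: 0.0288
grip_force: 60.7
joints [-0.19  0.63  0.58  1.23 -0.27  1.64  1.8 ] tcp [ 0.5578 -0.0986  0.1998] [-0.1  0.1 -1.3]
turn units [ 0.001  0.003 -0.007]
0.0601 shift units [-0.115  0.01   0.749]
0.0301 shift units [-0.114  0.01   1.049]
0.0141 shift units [-0.114  0.009  1.209]
0.0101 shift units [-0.114  0.009  1.249]
tcp in bed frame mm [ 11.56675136   0.97251303 134.94100303]
```

```bash
python3 -m creep '[0,0,-0.007,-0.04,0.003,0.25,0, 0,0,-0.007,-0.08,0.006,0.5,0, 0,0,-0.007,-0.115,0.01,0.75,0, 0,0,-0.007,-0.115,0.01,0.75,0, 0,0,-0.007,-0.115,0.01,0.75,0, 0,0,-0.007,-0.115,0.01,0.75,0]'; python3 -m creep '[0,0,0,0,0,0.15,0, 0,0,0,0,0,0.3,0, 0,0,0,0,0,0.3,0, 0,0,0,0,0,0.3,0, 0,0,0,0,0,0.3,0]' | tail -1; python3 tgt.py
python3 - <<'E'
from m import *
c=RT('wrist'); I,D=robot.snapshot('wrist'); np.savez('w8.npz',I=I,D=D,M=c[0],o=c[1],K=c[2]); cv2.imwrite('pics/w8.png',cv2.resize(I[130:330,170:390],None,fx=2.9,fy=2.9,interpolation=cv2.INTER_CUBIC))
E
```

```text
clock: 19.35
ee_pos: [0.5495, -0.0966, 0.1276]
orientation: [-0.137, 0.063, 0.989, 0.009]
force: [0.0, -0.4, -1.2]
width: 0.029
grip_force: 60.7
grip_force: 60.7
joints [-0.2   0.67  0.56  1.43 -0.29  1.41  1.83] tcp [ 0.5415 -0.0956  0.0981] [-0.  -0.1 -1.6]
turn units [0.002 0.01  0.003]
0.0601 shift units [ 0.007 -0.001 -0.275]
0.0301 shift units [ 0.008 -0.001  0.025]
0.0141 shift units [ 0.009 -0.001  0.185]
0.0101 shift units [ 0.009 -0.001  0.225]
tcp in bed frame mm [-0.83045775 -0.08349975 32.57994569]
```

View pics/w8.png

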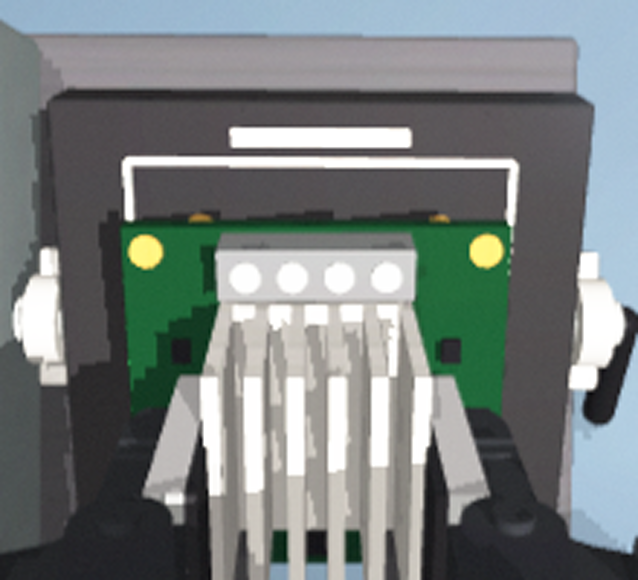

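The board is parallel to the bed with its block uphill. Its uphill edge is at crop row 222 (columns 122–512) and the outline is at row 160 (columns 122–518). I work the misalignment out to be under 1 mm in both directions, so I lower it in small steps and watch the force.

```bash
python3 -m creep '[0,0.01,0,0,0.003,0.05,0, 0,0.01,0,0,0.003,0.1,0, 0,0.01,0,0,0.003,0.15,0, 0,0.01,0,0,0.003,0.18,0, 0,0.01,0,0,0.003,0.18,0, 0,0.01,0,0,0.003,0.18,0, 0,0.01,0,0,0.003,0.18,0]'; python3 tgt.py | tail -1
for i in 1 2; do python3 -m creep '[0,0,0,0,0,0.01,0, 0,0,0,0,0,0.02,0, 0,0,0,0,0,0.02,0, 0,0,0,0,0,0.02,0]' | sed -n 4p; python3 tgt.py | tail -1; done
```

```text
clock: 20.6
ee_pos: [0.5354, -0.0942, 0.0797]
orientation: [-0.142, 0.062, 0.988, 0.01]
force: [-0.4, 0.2, 1.7]
width: 0.0289
grip_force: 60.8
tcp in bed frame mm [ 0.03776288 -0.70215824 13.2219344 ]
force: [-0.1, 0.6, 3.2]
tcp in bed frame mm [ 5.49466553e-03 -6.91420699e-01  1.10303120e+01]
force: [-1.1, 0.3, 10.0]
tcp in bed frame mm [ 0.0290562  -0.69051511 10.63880456]
```

```bash
python3 -m creep '[0,0,0,0,0,0.01,0, 0,0,0,0,0,0.01,0, 0,0,0,0,0,0.01,0, 0,0,0,0,0,0.01,0, 0,0,0,0,0,0.01,0, 0,0,0,0,0,0.01,0]' | sed -n 3,6p; python3 tgt.py
python3 - <<'E'
from m import *
s=robot.state();print(s['moment'].round(2))
c=RT('wrist'); I,D=robot.snapshot('wrist'); W=cloud(c,D)
C=np.array([.5317,-.0944,.0670]); n=np.array([.276,-.0348,0]); n[2]=np.sqrt(1-n@n)
x=np.array([-np.cos(np.radians(7.3)),np.sin(np.radians(7.3)),0]); x-=n*(x@n); x/=np.linalg.norm(x); y=np.cross(n,x)
B=(W-C)@np.c_[x,y,n]; hs=cv2.cvtColor(I,cv2.COLOR_BGR2HSV)
g=(cv2.inRange(hs,(45,70,25),(85,255,255))>0)&(np.abs(B[...,:2]).max(-1)<.04); b=B[g]; b=b[abs(b[:,2]-np.median(b[:,2]))<.002]
p,nn,k,sd=plane(b); print('board top (bed frame)',p*1000,nn,k,'x',np.percentile(b[:,0],[1,99]),'y',np.percentile(b[:,1],[1,99]))
f=B[(B[...,0]>.036)&(B[...,0]<.045)&(abs(B[...,1])<.045)]; print('face z mm',np.median(f[:,2])*1000,len(f))
E
```

```text
orientation: [-0.141, 0.062, 0.988, 0.01]
force: [-1.8, 1.8, 13.3]
width: 0.0287
grip_force: 62.5
joints [-0.21  0.68  0.55  1.46 -0.3   1.37  1.84] tcp [ 0.5347 -0.0941  0.0772] [-1.8  1.8 13.3]
turn units [ 0.004 -0.002  0.003]
0.0601 shift units [ 0.    -0.006 -0.495]
0.0301 shift units [-0.    -0.007 -0.195]
0.0141 shift units [-0.    -0.007 -0.035]
0.0101 shift units [-0.    -0.007  0.005]
tcp in bed frame mm [ 0.03024393 -0.69510477 10.61492878]
[ 0.42  0.65 -0.06]
board top (bed frame) [16.16394865  0.01995426  4.28807119] [ 2.13014976e-03 -8.29209864e-05  9.99997728e-01] 3100 x [-0.02925296  0.031399  ] y [-0.03083103  0.03050823]
face z mm -0.1415892595290052 5730
```

The board top is 4.4 mm above the face (4 mm board), parallel within 0.003 rad, centred within about 1 mm and pushed with about 15 N. I hand it in.

```bash
python3 -c "
from workcell import robot
print(robot.job_done())"
```

```text
the job is handed in; nothing more can be done
None
```

The job is handed in, with no verdict returned: the knob is on the index line and the module is held flush on the bed, block uphill, at about 15 N, after one mistyped move nudged the module on the mat before I re-measured and gripped it.

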